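Re-set the fence of the slate remote tray

TASK

The sliding fence of the slate tray stands too far from the black remote under the clip bar. Loosen the jam nut by swinging its lever counter-clockwise to its stop, turn the adjuster screw's bar head clockwise until the fence closes up snugly to the remote's long edge (touching or nearly so) without shoving the remote along, then swing the lever clockwise, fully home, to lock it again. Never force the screw while the nut is tight, do not disturb the other things about, and let go of everything.

Things in the scene. Friction and masses are not known exactly. Their poses are not given: they have to be found in the camera images.
- tray: Fixed shallow slate tray, floor 8 mm thick, rim 14 mm high. Origin on the sideboard's surface under the vertical axis of the adjuster screw, z up; the tray reaches from -110 to 110 mm along its x and -100 to 240 mm along its y. On the origin stands a steel housing, 44 x 44 mm, top at 26 mm. Two steel posts of the clip bar (13 mm thick, 46 mm high) stand at x 55, y 60 and 168 mm.
- nut (a joint): Jam nut round the screw on the housing: steel hexagon 34 mm across, 26 to 36 mm high, with a radial lever (8 mm thick, 27 to 35 mm high). Angle in rad: 0 is fully tight, at its stop; it grows counter-clockwise from above, to 1.3 at the loose stop. When tight it clamps the screw, which must not be forced then; above 0.8 the screw is free. It stays where it is left (friction 0.15 N m).
- lever_post (a point): Grip point on the round upright finger post at the end of the nut's lever, 49 mm above the sideboard, 70 mm from the screw's axis. The post is 11 mm thick and stands up to 59 mm. With the nut tight, the post lies 150 degrees clockwise of the tray's x axis (at x -61, y -35 mm in the tray's frame).
- screw (a joint): Adjuster screw, a vertical spindle that drives the fence by a pinion and rack. Angle in rad, growing clockwise seen from above, 0 to 5; each rad moves the fence 6 mm towards the black remote. It stays where it is left (0.05 N m of friction) when unlocked.
- screw_grip (a point): Grip point of the screw's steel bar head, on the axis, 60 mm above the sideboard. The bar is 36 mm long (along the point's x), 10 mm thick (along the point's y) and reaches from 46 to 70 mm high; an 8 mm thick shank is below it. The point turns with the screw, z up.
- fence_face (a point): Centre of the fence's face towards the remote. The fence is an aluminium bar, 105 mm long (along the tray's x), 8 mm thick, top 24 mm above the sideboard; it slides along the tray's +y towards the remote and has two steel rods back to the housing.
- remote_edge (a point): Point on the black remote's long side that faces the fence; its y axis points away from the fence. The gap is how far the fence face lies behind this point along the tray's y.
- black_remote: Loose flat black remote, 150 x 44 x 13 mm, long side along the tray's x, lying on the tray floor, held down near its far end by the spring clip bar (about 6 N), which lets it slide if pushed. Origin at the centre of its underside.
- white_remote: Bystander: loose white speaker remote, 110 x 34 x 11 mm, in the tray. Origin at the centre of its underside.
- carabiner: Bystander: small loose steel carabiner key holder, 60 x 34 x 8 mm, lying in the tray. Origin at its underside.
- coaster: Bystander: loose glass coaster with cork bottom, 94 mm across, 9 mm thick, on the sideboard. Origin at the centre of its underside.
- diffuser: Bystander: loose amber glass bottle with wooden stopper, 58 mm across, 152 mm high, close to the tray. Origin at the centre of its underside.
- cup: Bystander: loose white ceramic cup, 72 mm across, 85 mm high, close to the tray. Origin at the centre of its underside.
- candle_jar: Bystander: loose jar candle with wooden lid, 68 mm across, 78 mm high, close to the tray. Origin at the centre of its underside.
There are look-alikes about, which are no part of the job. There is more than one size of the black_remote; the one meant has the size given above.

How it is judged:
By the outcome, as a careful person would: the job done as asked, in the order asked, and still so for the second after the job is handed in, with the robot touching nothing.
It also fails if it takes over 72 s, if anything falls off the work surface, if the arm or the gripper's body presses on something with over 40 N, if the wrist force passes 120 N, or if a joint passes its speed limit or range.

ROBOT

A 7-joint arm with a two-finger parallel gripper is mounted at the origin on the work surface. World frame = base frame: x ahead of the robot, y to its left, z up, the work surface at z = 0. Lengths are in mm, angles in rad, forces in N, time in s.
With the tool pointing down it reaches from about 425 to 875 mm from the base axis. Payload 4.7 kg.
Tool frame: the origin (TCP) lies on the centre line of the jaws, within the pads' length; the fingertips stand 8 mm ahead of it and the grasp point (between the pads) lies 11 mm behind it; z points along the fingers, y is the line along which they close (so a half turn about z gives the same grasp; the last joint's range is limited). The gripper opens to 87 mm and grips with 3 to 60 N. Pads are 19 mm wide; open, the fingers measure 117 mm over their backs; the gripper's body (75 mm by 190 mm) begins 51 mm behind the grasp point.
Start: joints at [1.249, 0.321, -0.07, 1.45, 0.023, 1.371, -0.057], TCP at [214.171, -613.725, 204.987] pointing down, gripper open.
Joint ranges: [-2.86, 2.86], [-0.3, 2.09], [-1.38, 1.24], [0.06, 2.45], [-1.56, 4.7], [0.09, 2.05], [-2.69, 2.69]. Speed limits (rad/s): [2.57, 2.57, 3.14, 3.14, 3.14, 3.14, 3.14].

INTERFACE

Orientations are given as a unit quaternion [w, x, y, z].
In Python, from station import * gives the robot as it stands.
- The arm moves only by the shell command python3 -m handwheel 'ROWS' [FORCE]. ROWS is JSON, a list that holds one entry, the list of rows, each a list of 5 numbers: the finger opening in m, from 0 to 0.087, then the shift along the world's x, y, z in m, then the turn about the world's z in degrees. In form: [[[gripper, dx, dy, dz, turn], ...]]. A call has 1 to 12 rows; each row is the pose to reach, as a shift and turn from the pose commanded when the call began; what a row does not reach only later rows make up. A row lasts 1/8 s, in which the tool goes at most 62.5 mm and 10.7 degrees, less where a joint would pass 70% of its speed; a pose out of reach is approached as far as the arm can. A call with a gripper value outside its range is refused whole. The fingers move at their own pace and stop on an object; FORCE is the grip in N (left out, the last holds). Time passes only in rows, so rows that repeat a pose let the fingers close. It gives the time, the measured TCP pose, the force, the opening and the grip force at its end, in the units of the state.
- observe(): the state, without advancing time (a new reading comes with each control period).
- read_camera(name): name is "side" or "top"; returns the picture (420x560x3 uint8, red, green, blue); there is no depth.
- camera_model(name): a dict with "fx", "fy", "cx", "cy" (pixels), "R" (3x3) and "t" (3): a world point X has camera coordinates R X + t. Camera axes: x right, y down, z forward; pixel columns grow to the right and rows downward; lengths in mm; the calibration is good to about 2 mm. A picture is of the moment at which its call begins. camera_model takes no time and is no camera call.
- job_done(): hands the job in; it is judged then, once.
The state is a dict: "t": time; "joint_positions": joint angles; "joint_velocities": joint speeds; "joint_torque": joint torques, N m; "position": TCP position; "ee_rot": TCP orientation; "force": force on the tool from outside, world axes, zero at the start; "ft_torque": the same for the moment, N m; "finger_gap": finger opening in mm; "gripper_force": force on a finger pad.
Only numpy, scipy, OpenCV 4.12 (cv2) and the standard library are available. Lean on these libraries where they do the work, as an engineer would, in place of code of your own. Each camera call takes 0.05 s, during which the arm holds its last target. There are 200 camera calls.

## Working session

There is one attempt and no reset: what is moved stays moved. The work goes in short steps, Python scripts to look and compute and a shell command to move; the robot and the scene stay as the last step left them, time stands still between calls to the robot, and variables do not carry over. Pictures are saved under pics/ and viewed, at most 10 in all, crops included, and the job is handed in when it is done.

```bash
mkdir -p pics
python3 - <<'E'
from station import *
import cv2,numpy as np
for n in("top","side"):
    cv2.imwrite(f"pics/{n}0.png",cv2.resize(read_camera(n),(784,588),interpolation=cv2.INTER_CUBIC)[:,:,::-1])
    c=camera_model(n);print(n,c["fx"],c["fy"],c["cx"],c["cy"],np.round(c["R"],3).tolist(),np.round(c["t"],1))
s=observe();print(s["position"],s["ee_rot"],s["finger_gap"],s["t"])
E
```

```text
top 397.11103114716633 397.11103114716633 278.08661829292873 205.99478643150348 [[0.028, -1.0, 0.005], [-0.993, -0.028, -0.114], [0.114, -0.002, -0.993]] [ -7.6 576.7 777.9]
side 468.4284617928513 468.4284617928513 282.7943735475626 214.62352606266975 [[0.84, -0.543, -0.013], [-0.382, -0.573, -0.725], [0.386, 0.614, -0.689]] [-452.8  275.5  679.6]
[ 213.97009044 -613.2153975   203.9824305 ] [-8.41927203e-04  9.85934993e-01  1.67127036e-01 -1.84639642e-04] 87.00044761584954 0.1
```

View pics/top0.png

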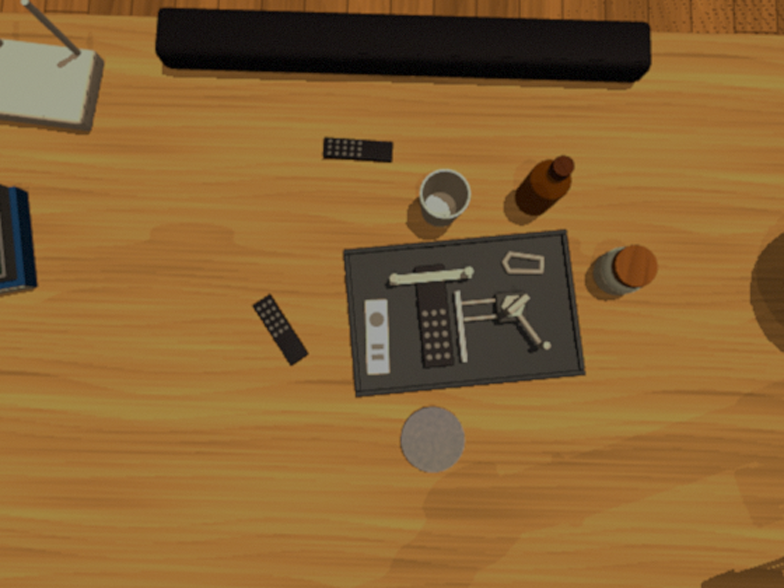

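View pics/side0.png

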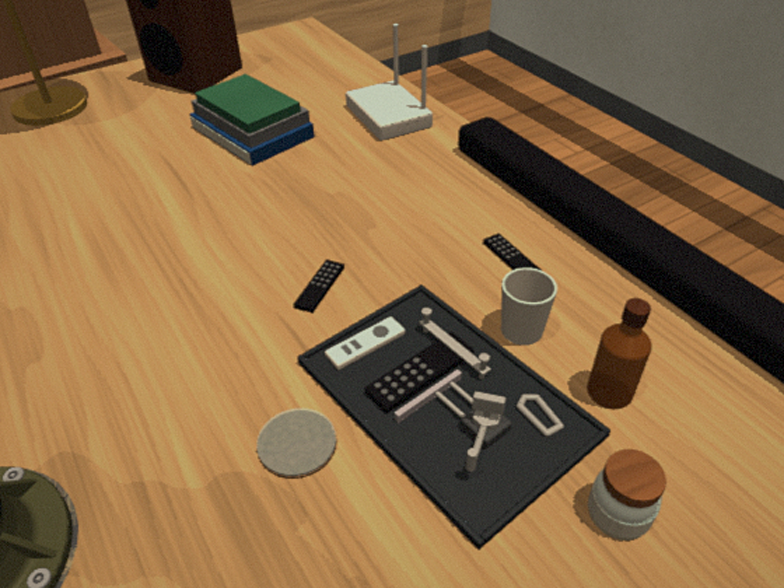

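The top view shows black-remote candidates at (435,318) under the clip bar in the tray, and loose ones at (358,150) and (280,330). I choose the tray one. The lever post is at (547,346) and the screw bar at (515,306). Next I fit the tray and check a close crop.

```bash
cat > h.py <<'E'
import numpy as np
from station import *
from scipy.optimize import least_squares
def proj(n,X):
    c=camera_model(n);P=np.asarray(X,float)@np.array(c["R"]).T+np.array(c["t"])
    return np.c_[c["fx"]*P[:,0]/P[:,2]+c["cx"],c["fy"]*P[:,1]/P[:,2]+c["cy"]]
def back(n,u,v,z):
    c=camera_model(n);R=np.array(c["R"]);o=-R.T@c["t"];d=R.T@[(u-c["cx"])/c["fx"],(v-c["cy"])/c["fy"],1]
    return o+d*(z-o[2])/d[2]
def T(p,L):
    L=np.atleast_2d(L);c,s=np.cos(p[2]),np.sin(p[2]);return np.c_[p[0]+c*L[:,0]-s*L[:,1],p[1]+s*L[:,0]+c*L[:,1],L[:,2]]
def inv(p,W):
    c,s=np.cos(p[2]),np.sin(p[2]);d=np.array(W[:2])-p[:2];return np.array([c*d[0]+s*d[1],-s*d[0]+c*d[1]])
E
python3 - <<'E'
from h import *
import cv2
L=[[110,240,14],[110,-100,14],[-110,-100,14],[-110,240,14]]
px={"top":np.array([[345,250],[567,231],[584,374],[356,396]])/1.4,"side":np.array([[422,287],[609,432],[482,545],[299,360]])/1.4}
for ns in(["top"],["side"],["top","side"]):
    r=least_squares(lambda p:np.concatenate([(proj(n,T(p,L))-px[n]).ravel() for n in ns]),[500,-200,0]);print(ns,r.x,np.abs(r.fun).max())
p=r.x;np.save("p.npy",p)
print("post",inv(p,back("top",547/1.4,346/1.4,59)),inv(p,back("side",472/1.4,453/1.4,59)),T(p,[[-61,-35,49]]))
print("screw",inv(p,back("top",515/1.4,304/1.4,70)),inv(p,back("side",489/1.4,402/1.4,70)))
a=read_camera("top")[155:285,240:425];b=read_camera("side")[200:330,200:385]
cv2.imwrite("pics/c1.png",cv2.resize(np.vstack([a,b]),None,fx=2.3*1,fy=2.3,interpolation=cv2.INTER_CUBIC)[:,:,::-1]) if 0 else cv2.imwrite("pics/c1.png",cv2.resize(np.hstack([a,b[:, :]]),(800,281),interpolation=cv2.INTER_CUBIC)[:,:,::-1])
cv2.imwrite("pics/c2.png",cv2.resize(a,(797,560),interpolation=cv2.INTER_CUBIC)[:,:,::-1])
E
```

```text
['top'] [ 5.55492949e+02 -1.71606076e+02  1.16534564e-01] 1.4430321561774804
['side'] [ 5.56280141e+02 -1.71848171e+02  1.24515526e-01] 2.7522309138537366
['top', 'side'] [ 5.56002619e+02 -1.71757079e+02  1.20959954e-01] 2.6549669994404326
post [-61.60505104 -34.66277991] [-60.41570235 -33.25340935] [[ 499.67161268 -213.86192091   49.        ]]
screw [0.27879832 5.55514646] [-4.4219012  -2.56941796]
```

View pics/c2.png

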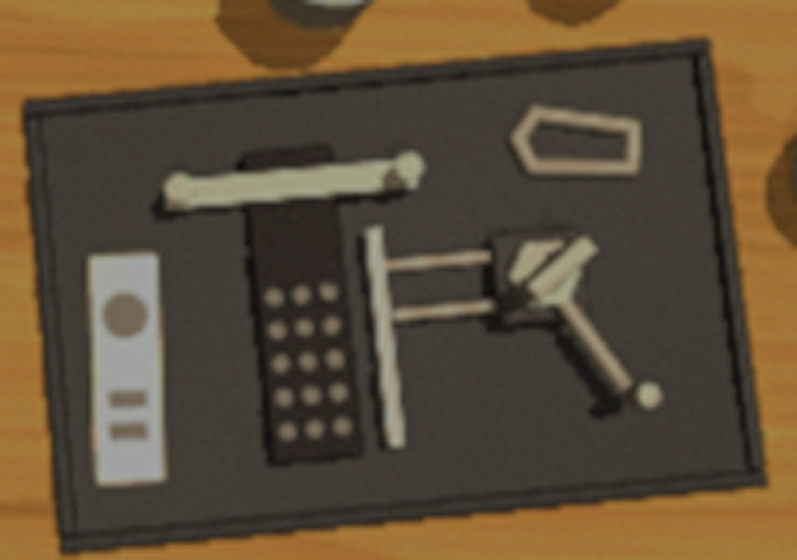

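Run:
```python
from h import *
p=np.load("p.npy");p[2]=.118
def m(u,v,z): return np.round(inv(p,back("top",240+u/4.308,155+v/4.308,z)),1)
print("bar",m(592,240,70),m(530,295,70),m(561,268,70))
print("post",m(649,395,59))
print("fence face",m(387,447,24),m(366,230,24),"remote edge",m(361,455,21),m(340,215,21))
print("remote far edge",m(270,463,21),m(247,215,21))
print("clip posts",m(408,163,46),m(178,188,46))
```

```text
bar [ 11.1 -14.5] [-11.2  16.3] [-0.3  1. ]
post [-60.6 -34.8]
fence face [-74.2  81.5] [29.2 80.8] remote edge [-77.   93.8] [37.8 92.1]
remote far edge [-76.8 137.1] [ 41.8 136.7]
clip posts [56.7 60.8] [ 54.5 169.2]
```

Run:
```python
from h import *
p=np.array([555.9,-171.8,.118]);np.save("p.npy",p)
b=back("top",563/1.4,165/1.4,152);b2=back("side",636/1.4,308/1.4,152);j=back("top",636/1.4,264/1.4,78)
print("bottle",b,b2,inv(p,b),"jar",j)
for a in(-150,-75.5): 
  q=T(p,[[70*np.cos(np.radians(a)),70*np.sin(np.radians(a)),46]])[0];t=np.radians(a)+p[2]+np.pi/2
  d=b[:2]-q[:2];print(a,q,np.degrees(t),"bottle in tool along/perp",d@[np.cos(t),np.sin(t)],d@[-np.sin(t),np.cos(t)])
```

```text
bottle [ 727.95699404 -208.32554562  152.        ] [ 723.60937229 -208.42639951  152.        ] [166.56050328 -56.52719192] jar [ 615.33981844 -332.19501558   78.        ]
-150 [ 499.82020338 -213.69339341   46.        ] -53.2390980174563 bottle in tool along/perp 132.23423585073132 185.98203114756
-75.5 [ 581.2830759  -237.03572225   46.        ] 21.26090198254372 bottle in tool along/perp 147.1018796894785 -26.43008696440444
```

```bash
python3 -m handwheel '[[[0.05,0.036,0.05,0,2.2],[0.05,0.072,0.1,0,4.4],[0.05,0.108,0.15,0,6.6],[0.05,0.143,0.2,0,8.8],[0.05,0.179,0.25,0,11],[0.05,0.215,0.3,0,13.2],[0.05,0.25,0.35,-0.03,15.4],[0.05,0.2856,0.4,-0.08,17.6],[0.05,0.2856,0.4,-0.105,17.6],[0.05,0.2856,0.4,-0.105,17.6],[0.05,0.2856,0.4,-0.105,17.6]]]' 20
python3 - <<'E'
from h import *
import cv2
s=observe();print(s["position"],s["ee_rot"],s["t"])
a=read_camera("top")[155:285,240:425];b=read_camera("side")[200:390,200:470]
cv2.imwrite("pics/d1.png",np.vstack([cv2.resize(a,(427,300)),cv2.resize(b,(427,300))])[:,:,::-1])
E
```

```text
t: 1.58
position: [499.8, -215.4, 101.2]
ee_rot: [0.001, 0.949, 0.315, 0.0]
force: [-0.1, 0.3, 0.0]
finger_gap: 50.1
gripper_force: 0.0
[ 499.84164998 -215.4007359   101.22020362] [7.66898609e-04 9.49025650e-01 3.15197844e-01 2.14921514e-04] 1.575
```

View pics/d1.png

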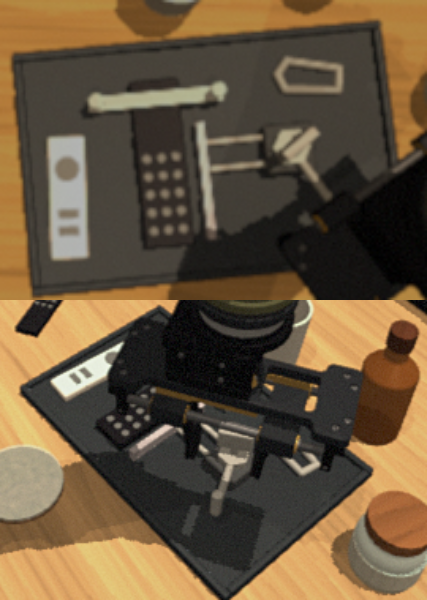

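The fingers straddle the post (side crop, around (225,470)) with the bystanders clear. Descending and gripping.

```bash
python3 -m handwheel '[[[0.05,0,0.001,-0.03,0],[0.05,0,0.001,-0.054,0],[0.05,0,0.001,-0.054,0],[0.0,0,0.001,-0.054,0],[0.0,0,0.001,-0.054,0],[0.0,0,0.001,-0.054,0],[0.0,0,0.001,-0.054,0],[0.0,0,0.001,-0.054,0]]]' 20
python3 - <<'E'
import numpy as np
# arc shifts in world about screw axis, radius 70, from lever angle
a0=np.radians(-143.24)
for d in range(0,84,8):
    a=a0+np.radians(d);print(d,np.round(.07*np.array([np.cos(a)-np.cos(a0),np.sin(a)-np.sin(a0)]),4))
E
```

```text
t: 2.68
position: [499.8, -212.7, 46.1]
ee_rot: [0.0, 0.949, 0.316, 0.0]
force: [0.0, -0.2, -0.5]
finger_gap: 7.6
gripper_force: 0.0
0 [0. 0.]
8 [ 0.0064 -0.0074]
16 [ 0.0137 -0.0138]
24 [ 0.0219 -0.0192]
32 [ 0.0307 -0.0234]
40 [ 0.04   -0.0262]
48 [ 0.0497 -0.0278]
56 [ 0.0595 -0.028 ]
64 [ 0.0691 -0.0269]
72 [ 0.0786 -0.0244]
80 [ 0.0876 -0.0206]
```

```bash
python3 -m handwheel '[[[0.0,0,0,0,0]]]' 20
python3 - <<'E'
from h import *
import cv2
s=observe();print(s["position"],s["finger_gap"],s["gripper_force"],s["force"])
b=read_camera("side")[200:400,200:480]
cv2.imwrite("pics/d2.png",cv2.resize(b,(784,560))[:,:,::-1])
E
```

```text
t: 2.8
position: [499.8, -212.7, 46.0]
ee_rot: [0.0, 0.949, 0.316, -0.0]
force: [-0.6, 0.1, -0.8]
finger_gap: 2.3
gripper_force: 0.0
[ 499.75681458 -212.66113797   45.9676271 ] 2.3359669765499778 0.0 [-0.57750552  0.05480625 -0.80013189]
```

View pics/d2.png

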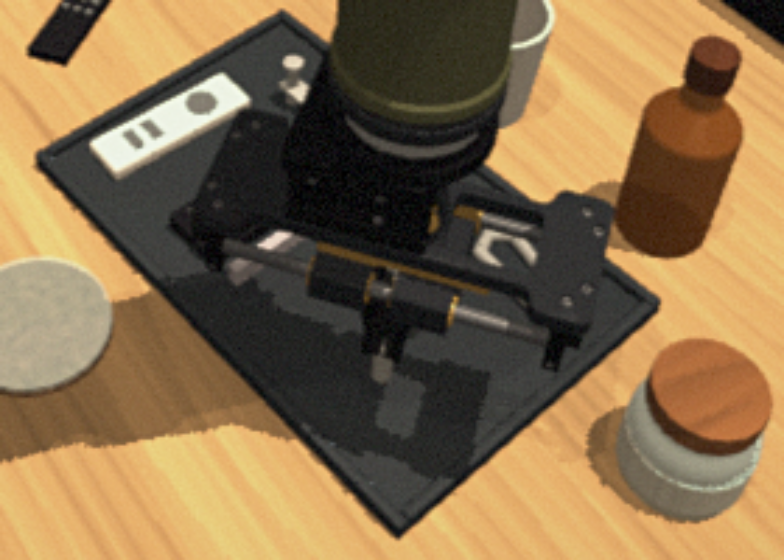

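Run:
```python
from h import *
import cv2
for X in([499.8,-212.7,38],[499.8,-212.7,57],[499.8,-212.7,98]): print((proj("side",[X])[0]-[200,200])*2.8)
b=read_camera("side")[290:350,305:375];c=read_camera("top")[200:280,350:430]
b=cv2.resize(b,(560,480),interpolation=cv2.INTER_CUBIC)
b=np.clip(b.astype(float)*2,0,255).astype(np.uint8)
cv2.imwrite("pics/d3.png",b[:,:,::-1])
```

```text
[381.80670767 368.78494248]
[384.13020584 349.1787186 ]
[389.45113964 304.27942794]
```

View pics/d3.png

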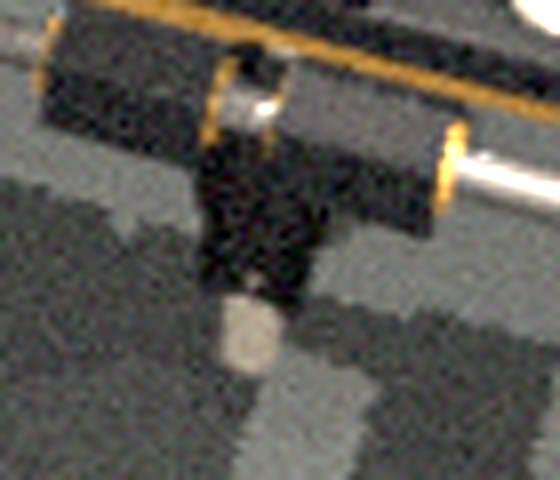

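The fingers closed to 2.3 mm without catching the post, which still shows unmoved in front of or below the fingertips (d3 (250,330)). Opening to look again.

```bash
python3 -m handwheel '[[[0.04,0,0,0,0],[0.04,0,0,0,0],[0.04,0,0,0,0],[0.04,0,0,0,0],[0.04,0,0,0,0]]]' 20
python3 - <<'E'
from h import *
import cv2
b=read_camera("side")[280:350,295:385]
b=cv2.resize(b,(720,560),interpolation=cv2.INTER_CUBIC)
b=np.clip(b.astype(float)*2.5,0,255).astype(np.uint8)
cv2.imwrite("pics/d4.png",b[:,:,::-1])
t=np.radians(-53.24);y=np.array([np.cos(t),np.sin(t)]);x=np.array([-y[1],y[0]])
for s in(-20,20):
  for xo in(-9.5,9.5):
    q=np.array([499.8,-212.7])+s*y+xo*x;print(s,xo,(proj("side",[[*q,38]])[0]-[295,280])*8)
for z in(35,59):print("post",z,(proj("side",[[499.8,-213.7,z]])[0]-[295,280])*8)
E
```

```text
t: 3.58
position: [499.8, -212.7, 46.0]
ee_rot: [0.0, 0.949, 0.316, -0.0]
force: [-1.1, 0.0, -0.5]
finger_gap: 37.7
gripper_force: 0.0
-20 -9.5 [215.96818539 423.42379394]
-20 9.5 [244.45219192 343.18399991]
20 -9.5 [420.15775389 486.48895926]
20 9.5 [445.39490311 403.95179459]
post 35 [333.0527466  426.13198434]
post 59 [341.51344747 355.46549001]
```

View pics/d4.png

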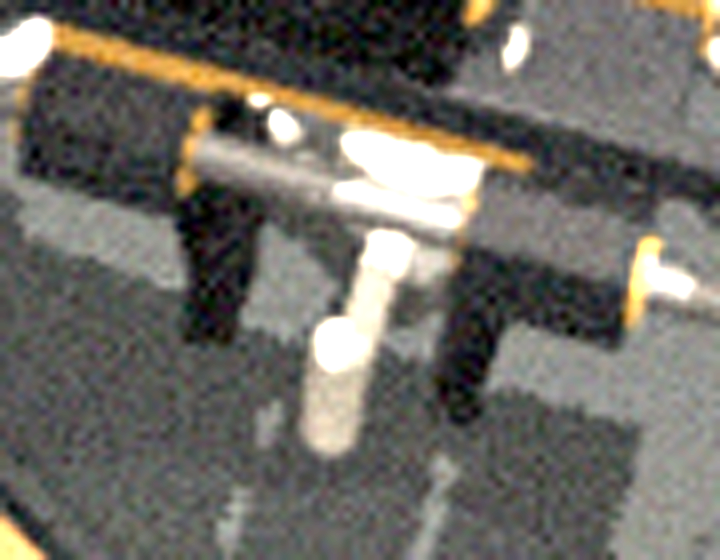

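The post top is at (341,345) as predicted, but the fingertips show at about (210,340) and (462,415). They hid the post's top when closed, so they appear roughly 20 mm higher than assumed. Lowering 20 mm is safe either way with the fingers straddling the lever, so I do that and close.

```bash
python3 -m handwheel '[[[0.04,0,0,-0.01,0],[0.04,0,0,-0.02,0],[0.04,0,0,-0.02,0],[0,0,0,-0.02,0],[0,0,0,-0.02,0],[0,0,0,-0.02,0],[0,0,0,-0.02,0],[0,0,0,-0.02,0],[0,0,0,-0.02,0]]]' 20
```

```text
t: 4.75
position: [499.8, -212.7, 26.2]
ee_rot: [0.0, 0.949, 0.316, 0.0]
force: [-0.5, -0.4, 1.8]
finger_gap: 10.0
gripper_force: 20.0
```

```bash
python3 -m handwheel '[[[0,0.0064,-0.0074,0,8],[0,0.0137,-0.0138,0,16],[0,0.0219,-0.0192,0,24],[0,0.0307,-0.0234,0,32],[0,0.04,-0.0262,0,40],[0,0.0497,-0.0278,0,48],[0,0.0595,-0.028,0,56],[0,0.0691,-0.0269,0,64],[0,0.0786,-0.0244,0,72],[0,0.0786,-0.0244,0,72]]]' 20
python3 -c "
import numpy as np
for d in(74.5,76,77,78): a0=np.radians(-143.24);a=a0+np.radians(d);b=a0+np.radians(72);print(d,.07*np.array([np.cos(a)-np.cos(b),np.sin(a)-np.sin(b)]))"
```

```text
t: 6.0
position: [579.8, -236.8, 26.2]
ee_rot: [0.001, 0.582, 0.813, 0.001]
force: [1.6, 0.8, 0.7]
finger_gap: 9.7
gripper_force: 20.0
74.5 [0.00286972 0.00104506]
76 [0.0045687  0.00173184]
77 [0.00569112 0.0022143 ]
78 [0.00680495 0.00271627]
```

```bash
python3 -m handwheel '[[[0,0.0029,0.001,0,2.5],[0,0.0046,0.0017,0,4],[0,0.0046,0.0017,0,4],[0,0.0046,0.0017,0,4]]]' 20
```

```text
t: 6.5
position: [582.7, -235.8, 26.1]
ee_rot: [-0.0, 0.553, 0.833, -0.0]
force: [-1.9, -0.4, 4.3]
finger_gap: 10.0
gripper_force: 20.0
```

```bash
python3 -m handwheel '[[[0,0.002,0.001,0,1.5],[0,0.004,0.0015,0,3],[0,0.004,0.0015,0,3]]]' 20
```

```text
t: 6.88
position: [582.7, -235.6, 25.8]
ee_rot: [-0.003, 0.532, 0.847, -0.003]
force: [-11.8, -1.9, 11.4]
finger_gap: 10.2
gripper_force: 20.0
```

At the loose stop. Release, rise, and move over the screw head.

```bash
python3 -m handwheel '[[[0.04,-0.005,-0.002,0,-4],[0.04,-0.005,-0.002,0,-4],[0.04,-0.005,-0.002,0,-4],[0.04,-0.005,-0.002,0,-4],[0.04,-0.005,-0.002,0.06,-4],[0.04,-0.016,0.03,0.065,4],[0.04,-0.031,0.0621,0.065,12],[0.04,-0.0311,0.0621,0.065,17.2],[0.04,-0.0311,0.0621,0.065,17.2],[0.04,-0.0311,0.0621,0.065,17.2]]]' 20
python3 - <<'E'
from h import *
import cv2
b=read_camera("side")[240:340,300:400];t=read_camera("top")[185:255,340:410]
b=np.hstack([cv2.resize(b,(400,400),interpolation=cv2.INTER_CUBIC),cv2.resize(t,(400,400),interpolation=cv2.INTER_CUBIC)])
cv2.imwrite("pics/d5.png",np.clip(b.astype(float)*2,0,255).astype(np.uint8)[:,:,::-1])
E
```

```text
t: 8.12
position: [556.0, -172.3, 90.9]
ee_rot: [0.0, 0.399, 0.917, 0.0]
force: [-0.3, 0.5, 0.1]
finger_gap: 39.9
gripper_force: 0.0
```

View pics/d5.png

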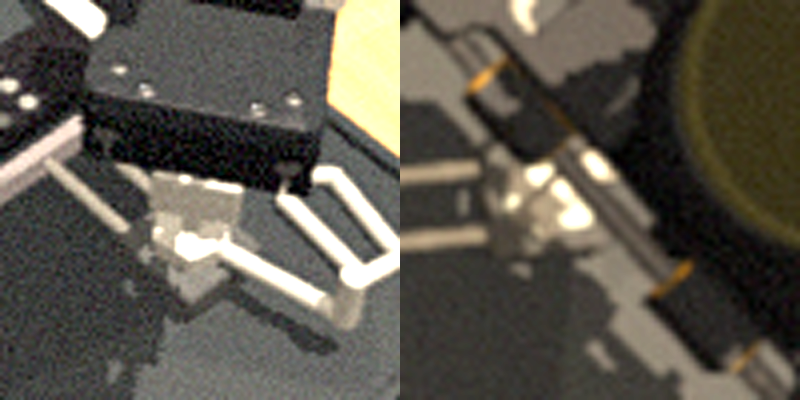

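The lever is at its loose stop (side crop (345,310)) and the hand is over the bar head. Descending and gripping.

```bash
python3 -m handwheel '[[[0.04,0,0,-0.03,0],[0.04,0,0,-0.045,0],[0.04,0,0,-0.056,0],[0.04,0,0,-0.056,0],[0,0,0,-0.056,0],[0,0,0,-0.056,0],[0,0,0,-0.056,0],[0,0,0,-0.056,0],[0,0,0,-0.056,0],[0,0,0,-0.056,0]]]' 20
```

```text
t: 9.48
position: [557.5, -170.6, 35.4]
ee_rot: [0.001, 0.398, 0.917, 0.001]
force: [4.3, 3.3, -1.4]
finger_gap: 10.2
gripper_force: 20.0
```

```bash
python3 -m handwheel '[[[0,0.0018,0.002,0,-8],[0,0.0018,0.002,0,-16],[0,0.0018,0.002,0,-24],[0,0.0018,0.002,0,-32],[0,0.0018,0.002,0,-40],[0,0.0018,0.002,0,-48],[0,0.0018,0.002,0,-56],[0,0.0018,0.002,0,-64],[0,0.0018,0.002,0,-72],[0,0.0018,0.002,0,-80],[0,0.0018,0.002,0,-80]]]' 20
python3 - <<'E'
from h import *
import cv2
s=observe();print(s["ft_torque"],s["force"],s["position"])
ims=np.mean([read_camera("top").astype(float) for _ in range(6)],0);np.save("t1.npy",ims)
sm=np.mean([read_camera("side").astype(float) for _ in range(6)],0);np.save("s1.npy",sm)
b=np.hstack([cv2.resize(ims[190:270,290:370],(400,400),interpolation=cv2.INTER_CUBIC),cv2.resize(sm[240:320,250:330],(400,400),interpolation=cv2.INTER_CUBIC)])
cv2.imwrite("pics/e1.png",np.clip(b*2.5,0,255).astype(np.uint8)[:,:,::-1])
E
```

```text
t: 10.85
position: [555.5, -170.6, 35.4]
ee_rot: [-0.0, 0.895, 0.446, -0.002]
force: [-3.5, 0.1, 6.2]
finger_gap: 9.6
gripper_force: 20.0
[ 0.00682551  0.951008   -0.05936727] [-3.54214389  0.09259337  6.23705136] [ 555.48772849 -170.63897708   35.37573993]
```

View pics/e1.png

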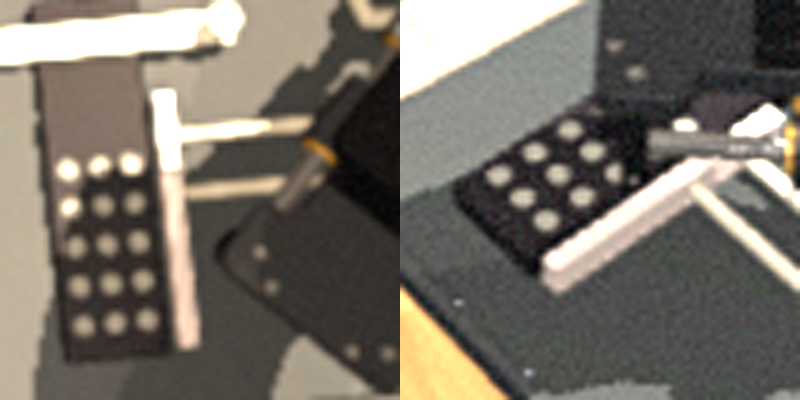

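The fence is now close: in e1 (left half) its face runs from (153,90) to (177,348) and the remote edge is about 8 px left of it, roughly 3.4 mm. I advance and track the rest numerically.

```bash
cat > m.py <<'E'
from h import *
import cv2,sys
p=np.load("p.npy")
def rect(img,n,z,x0,x1,y0,y1,st=.5):
    X,Y=np.meshgrid(np.arange(x0,x1,st),np.arange(y0,y1,st),indexing="ij")
    q=proj(n,T(p,np.c_[X.ravel(),Y.ravel(),np.full(X.size,z)])).astype(np.float32)
    return cv2.remap(img.astype(np.float32),q[:,:1].reshape(X.shape).copy(),q[:,1:].reshape(X.shape).copy(),cv2.INTER_CUBIC)
def report(tag):
    s=observe();print("tq",np.round(s["ft_torque"],3),"F",np.round(s["force"],1),"pos",np.round(s["position"],1),"yaw",round(float(np.degrees(2*np.arctan2(s["ee_rot"][2],s["ee_rot"][1]))),1))
    for n,old in(("top","t1.npy"),("side","s1.npy")):
        im=np.mean([read_camera(n).astype(float) for _ in range(4)],0);np.save(f"{tag}_{n}.npy",im)
        for nm,z,box in(("remote",21,(-70,-20,95,125)),("fence",24,(-78,-45,70,92))):
            if n=="side" and nm=="fence": box=(-78,-50,72,98)
            a=rect(np.load(old),n,z,*box).mean(2);b=rect(im,n,z,*box).mean(2)
            w=cv2.createHanningWindow(a.shape[::-1],cv2.CV_32F);sh,r=cv2.phaseCorrelate(a,b,w)
            print(n,nm,"dy %.2f dx %.2f mm resp %.2f"%(sh[0]*.5,sh[1]*.5,r))
        pr=rect(im,n,22,-70,-50,76,104,1).mean((0,2));print(n,"profile y76..",np.round(pr).astype(int).tolist())
if __name__=="__main__":report(sys.argv[1])
E
python3 m.py z0; python3 -m handwheel '[[[0,-0.0015,0,0,-8],[0,-0.0015,0,0,-16],[0,-0.0015,0,0,-20],[0,-0.0015,0,0,-20]]]' 20; python3 m.py z1
```

```text
tq [ 0.043  0.992 -0.011] F [-4.6  0.2  5.7] pos [ 555.5 -170.7   35.4] yaw 53.0
top remote dy -0.08 dx 0.00 mm resp 0.70
top fence dy 0.28 dx -0.12 mm resp 0.59
top profile y76.. [28, 27, 27, 27, 31, 44, 61, 75, 83, 87, 90, 91, 88, 80, 67, 52, 37, 26, 19, 15, 15, 18, 23, 28, 33, 36, 37, 37]
side remote dy -0.00 dx -0.04 mm resp 0.56
side fence dy 0.05 dx 0.02 mm resp 0.72
side profile y76.. [36, 47, 64, 77, 79, 77, 75, 74, 78, 87, 99, 106, 107, 109, 112, 110, 95, 62, 29, 12, 10, 14, 17, 20, 26, 33, 39, 42]
t: 12.35
position: [555.1, -170.2, 35.4]
ee_rot: [0.0, 0.959, 0.285, -0.001]
force: [-3.3, 0.4, 5.1]
finger_gap: 10.1
gripper_force: 20.0
tq [ 0.086  0.813 -0.077] F [-3.3  0.4  5.1] pos [ 555.1 -170.2   35.4] yaw 33.1
top remote dy -0.02 dx -0.04 mm resp 0.66
top fence dy 0.29 dx -0.43 mm resp 0.20
top profile y76.. [28, 28, 28, 27, 26, 26, 30, 42, 59, 73, 82, 87, 90, 91, 89, 80, 67, 49, 32, 19, 14, 14, 18, 23, 28, 32, 35, 36]
side remote dy 0.08 dx 0.02 mm resp 0.55
side fence dy 8.55 dx 9.74 mm resp -0.00
side profile y76.. [31, 31, 33, 45, 62, 75, 79, 78, 75, 74, 76, 85, 97, 105, 107, 109, 111, 110, 98, 69, 35, 15, 10, 14, 21, 28, 35, 39]
```

Run:
```python
from m import *
for n in("top","side"):
    im=cv2.resize(cv2.imread(f"pics/{n}0.png")[:,:,::-1],(560,420),interpolation=cv2.INTER_AREA)
    for z,x0,x1,ya,yb in((24,-68,-45,66,90),(21,-68,-45,82,100),(21,-68,-45,126,146),(21,0,22,82,100),(24,0,22,66,90),(24,0,22,126,146)):
        print(n,z,x0,ya,np.round(rect(im,n,z,x0,x1,ya,yb,1).mean((0,2))).astype(int).tolist())
im=np.load("z1_top.npy");print([np.round(rect(im,"top",z,-68,-45,76,104,1).mean((0,2))).astype(int).tolist() for z in(24,)])
```

```text
top 24 -68 66 [59, 59, 59, 57, 57, 59, 67, 86, 110, 132, 146, 154, 156, 153, 143, 121, 94, 65, 44, 33, 34, 41, 50, 57]
top 21 -68 82 [82, 56, 38, 33, 37, 45, 53, 58, 60, 58, 53, 46, 41, 38, 38, 44, 51, 59]
top 21 -68 126 [66, 71, 74, 73, 69, 63, 55, 48, 40, 33, 26, 22, 23, 29, 39, 49, 56, 60, 61, 61]
top 21 0 82 [91, 61, 38, 32, 36, 45, 54, 59, 61, 60, 56, 49, 43, 38, 39, 42, 47, 52]
top 24 0 66 [74, 74, 73, 72, 70, 71, 76, 89, 109, 130, 145, 153, 157, 155, 146, 129, 103, 72, 45, 32, 34, 42, 51, 57]
top 24 0 126 [53, 57, 59, 59, 58, 55, 51, 47, 42, 36, 28, 23, 21, 24, 33, 44, 53, 58, 60, 60]
side 24 -68 66 [46, 49, 57, 67, 74, 75, 72, 72, 82, 105, 135, 160, 170, 173, 174, 173, 160, 130, 89, 55, 36, 25, 15, 8]
side 21 -68 82 [175, 171, 155, 121, 80, 50, 33, 23, 14, 7, 6, 7, 11, 15, 19, 22, 23, 25]
side 21 -68 126 [27, 37, 48, 57, 63, 63, 60, 54, 46, 36, 27, 25, 28, 36, 43, 48, 49, 48, 47, 47]
side 21 0 82 [176, 172, 157, 124, 84, 52, 34, 24, 14, 7, 6, 9, 12, 16, 18, 19, 21, 23]
side 24 0 66 [72, 74, 80, 89, 95, 95, 90, 84, 87, 103, 131, 157, 170, 175, 176, 174, 162, 133, 94, 58, 38, 26, 16, 8]
side 24 0 126 [37, 42, 45, 45, 43, 40, 36, 30, 24, 23, 28, 35, 42, 46, 47, 47, 46, 45, 45, 46]
[[28, 28, 28, 27, 27, 26, 28, 39, 55, 71, 81, 86, 89, 90, 90, 83, 71, 54, 36, 22, 14, 15, 19, 26, 31, 37, 40, 41]]
```

```bash
sed -i 's/^        pr=.*$//; s/("fence",24,(-78,-45,70,92))/("remoteB",21,(-15,25,96,125))/; s/if n=="side" and nm=="fence".*/pass/; s/range(4)/range(3)/; s/"t1.npy"/"z1_top.npy"/; s/"s1.npy"/"z1_side.npy"/' m.py
python3 -m handwheel '[[[0,-0.0005,0,0,-3],[0,-0.0005,0,0,-3]]]' 20 | head -1; python3 m.py z2
python3 -m handwheel '[[[0,0,0,0,-3],[0,0,0,0,-3]]]' 20 | head -1; python3 m.py z3
```

```text
t: 13.0
tq [ 0.157  0.676 -0.076] F [-2.3  0.3  5.4] pos [ 555.1 -170.1   35.4] yaw 30.1
top remote dy -0.04 dx -0.02 mm resp 0.65
top remoteB dy 0.09 dx -0.09 mm resp 0.53
side remote dy 0.06 dx 0.12 mm resp 0.55
side remoteB dy -0.03 dx 0.01 mm resp 0.70
t: 13.55
tq [ 0.106  0.774 -0.07 ] F [-3.5  0.4  6.1] pos [ 555.  -170.1   35.4] yaw 27.1
top remote dy -0.08 dx -0.02 mm resp 0.54
top remoteB dy 0.12 dx -0.05 mm resp 0.48
side remote dy 0.08 dx 0.01 mm resp 0.57
side remoteB dy 0.03 dx 0.01 mm resp 0.67
```

```bash
for i in 4 5; do python3 -m handwheel '[[[0,0,0,0,-3.5],[0,0,0,0,-3.5]]]' 20 | head -1; python3 m.py z$i; done
```

```text
t: 14.1
tq [0.283 0.745 0.004] F [-3.5  1.   6.8] pos [ 555.  -170.    35.4] yaw 23.6
top remote dy 0.01 dx 0.02 mm resp 0.52
top remoteB dy 0.13 dx -0.05 mm resp 0.52
side remote dy 0.05 dx 0.14 mm resp 0.52
side remoteB dy 0.05 dx -0.01 mm resp 0.78
t: 14.65
tq [ 0.221  0.844 -0.067] F [-3.3  1.1  5.8] pos [ 555.  -169.9   35.4] yaw 20.1
top remote dy -0.06 dx 0.00 mm resp 0.52
top remoteB dy 0.11 dx 0.05 mm resp 0.47
side remote dy 0.10 dx -0.05 mm resp 0.52
side remoteB dy 0.06 dx 0.01 mm resp 0.52
```

```bash
cat > q.py <<'E'
from m import *
tags=sys.argv[1:]
for n,xs in(("top",(-68,-50)),("side",(-68,-50))):
  for t in tags:
    im=np.load(f"{t}_{n}.npy");print(n,t,"z24 y78:",np.round(rect(im,n,24,*xs,78,100,1).mean((0,2))).astype(int).tolist())
E
python3 q.py z1 z3 z5
```

```text
top z1 z24 y78: [28, 27, 27, 26, 29, 38, 54, 70, 80, 86, 89, 91, 90, 83, 71, 53, 35, 22, 14, 14, 17, 23]
top z3 z24 y78: [28, 28, 27, 27, 27, 31, 43, 60, 74, 82, 87, 90, 91, 88, 78, 62, 43, 26, 15, 14, 18, 22]
top z5 z24 y78: [28, 28, 28, 27, 26, 27, 34, 49, 66, 78, 85, 88, 91, 91, 85, 73, 54, 34, 19, 14, 16, 21]
side z1 z24 y78: [48, 65, 77, 79, 77, 75, 74, 77, 87, 98, 105, 107, 109, 111, 109, 94, 62, 30, 12, 10, 16, 24]
side z3 z24 y78: [40, 56, 71, 78, 78, 76, 74, 74, 80, 92, 102, 107, 108, 109, 110, 104, 80, 46, 19, 9, 13, 22]
side z5 z24 y78: [33, 44, 61, 75, 79, 77, 75, 74, 75, 83, 95, 104, 107, 109, 111, 110, 99, 71, 37, 15, 12, 20]
```

```bash
for i in 6 7; do python3 -m handwheel '[[[0,0,0,0,-3.5],[0,0,0,0,-3.5]]]' 20 | head -1; python3 m.py z$i; done; python3 q.py z5 z6 z7
```

```text
t: 15.2
tq [ 0.273  0.854 -0.028] F [-3.1  1.3  6.2] pos [ 554.9 -169.8   35.4] yaw 16.6
top remote dy 0.08 dx -0.18 mm resp 0.32
top remoteB dy 1.09 dx 0.52 mm resp 0.12
side remote dy 0.29 dx -0.06 mm resp 0.24
side remoteB dy 0.14 dx 0.00 mm resp 0.44
t: 15.75
tq [ 0.311  0.878 -0.008] F [-3.9  0.9  6.1] pos [ 554.9 -169.7   35.3] yaw 13.1
top remote dy 0.17 dx -0.12 mm resp 0.28
top remoteB dy 0.33 dx 0.01 mm resp 0.27
side remote dy 0.29 dx 0.10 mm resp 0.15
side remoteB dy 0.64 dx 0.01 mm resp 0.26
top z5 z24 y78: [28, 28, 28, 27, 26, 27, 34, 49, 66, 78, 85, 88, 91, 91, 85, 73, 54, 34, 19, 14, 16, 21]
top z6 z24 y78: [28, 28, 28, 27, 27, 27, 31, 43, 60, 74, 83, 87, 90, 91, 89, 79, 63, 43, 25, 16, 14, 18]
top z7 z24 y78: [28, 28, 28, 28, 28, 27, 28, 36, 52, 68, 79, 86, 89, 91, 90, 84, 70, 52, 33, 19, 13, 14]
side z5 z24 y78: [33, 44, 61, 75, 79, 77, 75, 74, 75, 83, 95, 104, 107, 109, 111, 110, 99, 71, 37, 15, 12, 20]
side z6 z24 y78: [31, 39, 55, 70, 77, 78, 76, 74, 74, 79, 90, 102, 107, 108, 110, 111, 106, 84, 48, 21, 11, 14]
side z7 z24 y78: [28, 34, 48, 63, 75, 78, 77, 75, 74, 77, 86, 98, 105, 107, 109, 111, 108, 95, 66, 33, 13, 10]
```

```bash
cat > e.py <<'E'
from m import *
for t in sys.argv[1:]:
  o=[]
  for n in("top","side"):
    for box in((-68,-20,98,133),(0,25,98,133)):
      a,b=[cv2.GaussianBlur(rect(np.load(f"{k}_{n}.npy"),n,21,*box).mean(2),(0,0),1) for k in("z3",t)]
      try:
        c,w=cv2.findTransformECC(a,b,np.eye(2,3,dtype=np.float32),cv2.MOTION_TRANSLATION,(3,200,1e-6));o.append((round(float(w[0,2])*.5,2),round(c,3)))
      except cv2.error:o.append(None)
  print(t,o)
E
python3 e.py z1 z2 z4 z5 z6 z7
```

```text
z1 [(-0.01, 0.997), (0.1, 0.989), (-0.04, 0.993), (-0.41, 0.797)]
z2 [(-0.02, 0.998), (-0.01, 1.0), (-0.06, 0.995), (-0.13, 0.965)]
z4 [(-0.0, 0.998), (-0.0, 1.0), (-0.0, 0.992), (0.02, 0.983)]
z5 [(0.15, 0.993), (0.46, 0.986), (0.27, 0.989), (0.24, 0.949)]
z6 [(0.76, 0.99), (0.89, 0.73), (0.86, 0.985), (0.87, 0.878)]
z7 [(1.41, 0.987), (1.74, 0.542), (1.45, 0.984), (1.33, 0.884)]
```

ECC tracking shows contact between z4 and z5, and the remote has moved roughly 1 mm or slightly less since. The fence is now snug, so I stop here, release the screw and go back to the lever.

```bash
python3 -m handwheel '[[[0.04,0,0,0,0],[0.04,0,0,0,0],[0.04,0,0,0,0],[0.04,0,0,0,0],[0.04,0,0,0.05,0],[0.04,0,0,0.065,10],[0.04,0,0,0.065,20],[0.04,0.005,-0.01,0.065,30],[0.04,0.01,-0.025,0.065,40],[0.04,0.016,-0.04,0.065,50],[0.04,0.022,-0.055,0.065,60],[0.04,0.027,-0.066,0.065,70]]]' 20
python3 -m handwheel '[[[0.04,0,0,0,10],[0.04,0,0,0,20],[0.04,0,0,0,28.2],[0.04,0,0,0,28.2],[0.04,0,0,0,28.2]]]' 20
python3 m.py y0 >/dev/null; python3 e.py y0
```

```text
t: 17.55
position: [582.8, -236.8, 99.8]
ee_rot: [0.0, 0.747, 0.665, -0.0]
force: [0.3, 0.4, 0.6]
finger_gap: 39.9
gripper_force: 0.0
t: 18.18
position: [582.6, -235.9, 99.9]
ee_rot: [0.0, 0.566, 0.825, 0.0]
force: [1.5, 0.1, -0.3]
finger_gap: 39.9
gripper_force: 0.0
y0 [(1.37, 0.986), (1.21, 0.981), (1.46, 0.983), (1.23, 0.948)]
```

```bash
python3 -m handwheel '[[[0.04,0,0,-0.04,0],[0.04,0,0,-0.074,0],[0.04,0,0,-0.074,0],[0,0,0,-0.074,0],[0,0,0,-0.074,0],[0,0,0,-0.074,0],[0,0,0,-0.074,0],[0,0,0,-0.074,0],[0,0,0,-0.074,0]]]' 20
python3 - <<'E'
import numpy as np
a0=np.radians(-143.24+74.5)
for d in list(range(0,73,8))+[74.5,77,79]:
    a=a0-np.radians(d);print(d,np.round(.07*np.array([np.cos(a)-np.cos(a0),np.sin(a)-np.sin(a0)]),4))
E
```

```text
t: 19.6
position: [582.8, -236.3, 26.7]
ee_rot: [0.0, 0.565, 0.825, -0.0]
force: [-2.0, -0.4, 6.3]
finger_gap: 10.1
gripper_force: 20.0
0 [0. 0.]
8 [-0.0093 -0.0029]
16 [-0.019  -0.0045]
24 [-0.0287 -0.0047]
32 [-0.0384 -0.0035]
40 [-0.0479 -0.0011]
48 [-0.0569  0.0027]
56 [-0.0653  0.0077]
64 [-0.0729  0.0138]
72 [-0.0796  0.0209]
74.5 [-0.0815  0.0233]
77 [-0.0832  0.0258]
79 [-0.0846  0.0279]
```

```bash
python3 -m handwheel '[[[0,-0.0093,-0.0029,0,-8],[0,-0.019,-0.0045,0,-16],[0,-0.0287,-0.0047,0,-24],[0,-0.0384,-0.0035,0,-32],[0,-0.0479,-0.0011,0,-40],[0,-0.0569,0.0027,0,-48],[0,-0.0653,0.0077,0,-56],[0,-0.0729,0.0138,0,-64],[0,-0.0796,0.0209,0,-72],[0,-0.0815,0.0233,0,-74.5],[0,-0.0815,0.0233,0,-74.5]]]' 20
python3 -m handwheel '[[[0,-0.0017,0.0025,0,-2.5],[0,-0.0031,0.0046,0,-4.5],[0,-0.0031,0.0046,0,-4.5]]]' 20
```

```text
t: 20.98
position: [500.4, -214.2, 26.7]
ee_rot: [0.001, 0.949, 0.315, -0.001]
force: [-4.0, -2.8, 7.3]
finger_gap: 10.2
gripper_force: 20.0
t: 21.35
position: [499.2, -212.2, 26.9]
ee_rot: [0.003, 0.961, 0.277, 0.001]
force: [1.9, -7.5, 1.3]
finger_gap: 9.6
gripper_force: 20.0
```

```bash
python3 -m handwheel '[[[0,-0.0015,0.002,0,-2],[0,-0.002,0.003,0,-3],[0,-0.002,0.003,0,-3],[0,-0.002,0.003,0,-3]]]' 25
```

```text
t: 21.85
position: [499.5, -211.9, 27.1]
ee_rot: [0.006, 0.968, 0.251, 0.003]
force: [7.2, -14.3, -6.6]
finger_gap: 9.9
gripper_force: 25.0
```

Firmly on the tight stop. Relax, open, and rise clear.

```bash
python3 -m handwheel '[[[0,0.003,-0.004,0,4],[0.04,0.003,-0.004,0,5],[0.04,0.003,-0.004,0,5],[0.04,0.003,-0.004,0,5],[0.04,0.003,-0.004,0,5],[0.04,0.003,-0.004,0.05,5],[0.04,0.003,-0.004,0.1,5],[0.04,-0.04,-0.04,0.14,5],[0.04,-0.08,-0.08,0.16,5],[0.04,-0.11,-0.13,0.16,5],[0.04,-0.14,-0.18,0.16,5],[0.04,-0.16,-0.23,0.16,5]]]' 20
python3 - <<'E'
from h import *
import cv2
t=np.mean([read_camera("top").astype(float) for _ in range(4)],0);s=np.mean([read_camera("side").astype(float) for _ in range(4)],0)
np.save("f_top.npy",t);np.save("f_side.npy",s)
a=cv2.resize(t[150:290,240:430],(800,589),interpolation=cv2.INTER_CUBIC)
cv2.imwrite("pics/f1.png",np.clip(a*1.5,0,255).astype(np.uint8)[:,:,::-1])
E
```

```text
t: 23.35
position: [334.6, -436.3, 186.3]
ee_rot: [0.0, 0.956, 0.294, 0.0]
force: [1.3, -1.1, 0.3]
finger_gap: 40.0
gripper_force: 0.0
```

View pics/f1.png

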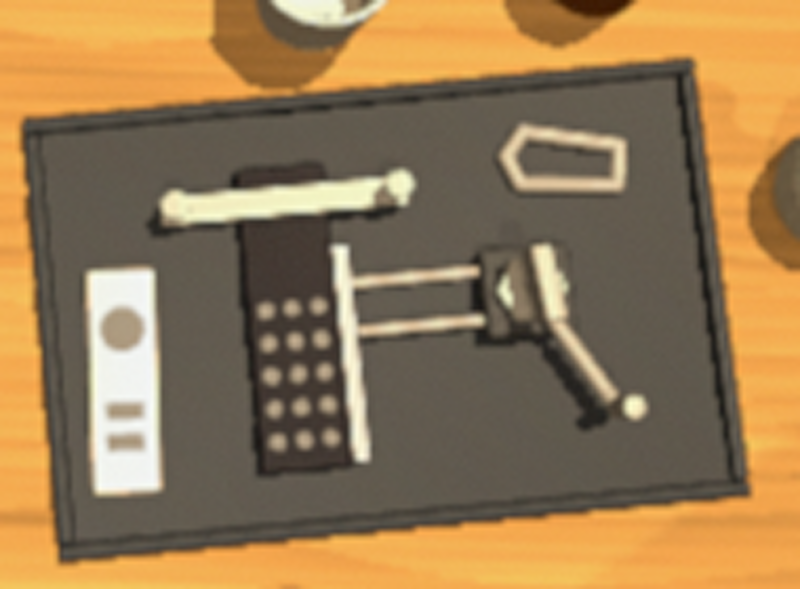

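The fence is flush with the remote's edge along (340,245)–(357,460), the lever post is back at (635,406), the hand is clear and the bystanders haven't moved. One quick numeric check of lever and remote shift before handing in.

Run:
```python
from m import *
for n in("top","side"):
    i0=cv2.resize(cv2.imread(f"pics/{n}0.png")[:,:,::-1],(560,420),interpolation=cv2.INTER_AREA).astype(float);i1=np.load(f"f_{n}.npy")
    for nm,z,box in(("remote",21,(-68,20,98,133)),("post",59,(-75,-48,-50,-20)),("white",19,(-70,60,180,225))):
        a,b=[cv2.GaussianBlur(rect(i,n,z,*box).mean(2),(0,0),1) for i in(i0,i1)]
        c,w=cv2.findTransformECC(a,b,np.eye(2,3,dtype=np.float32),cv2.MOTION_TRANSLATION,(3,200,1e-6));print(n,nm,np.round(w[:,2]*.5,2),round(c,3))
```

```text
top remote [1.34 0.16] 0.99
top post [-0.14  0.11] 0.991
top white [-0.01  0.02] 1.0
side remote [ 1.55 -0.03] 0.557Traceback (most recent call last):
  File "<stdin>", line 6, in <module>
cv2.error: OpenCV(4.12.0) /io/opencv/modules/video/src/ecc.cpp:589: error: (-7:Iterations do not converge) The algorithm stopped before its convergence. The correlation is going to be minimized. Images may be uncorrelated or non-overlapped in function 'findTransformECC'
```

```bash
python3 -c "
from station import *
print(job_done())"
```

```text
the job is handed in; nothing more can be done
None
```

The job is handed in with the nut loosened, the fence closed up to touch the black remote's edge, the lever swung back fully home and the arm clear of everything; however, I overshot slightly and the fence pushed the remote along by about 1.3 mm.

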